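Release the toy bus down the starter ramp

ROBOT

A 7-joint arm with a two-finger parallel gripper is mounted at the origin on the work surface. World frame = base frame: x ahead of the robot, y to its left, z up, the work surface at z = 0. Lengths are in m, angles in rad, forces in N, time in s.
With the tool pointing down it reaches from about 0.425 to 0.825 m from the base axis. Payload 3.6 kg.
Tool frame: the origin (TCP) lies where the fingers leave the gripper's body, on its centre line; the fingertips stand 73 mm ahead of it and the grasp point (between the pads) lies 54 mm ahead of it; z points along the fingers, y is the line along which they close (so a half turn about z gives the same grasp; the last joint's range is limited). The gripper opens to 85 mm and grips with 20 to 120 N. Pads are 22 mm wide; open, the fingers measure 114 mm over their backs; the gripper's body (76 mm by 85 mm) begins 54 mm behind the grasp point. The pads swing forward as they close: fully open they stand 13 mm farther back than shut.
Start: joints at [-1.228, 0.615, -0.013, 1.423, 0.008, 1.103, -0.04], TCP at [0.234, 0.606, 0.304] pointing down, gripper open.
Joint ranges: [-3.12, 3.12], [-0.3, 2.06], [-1.34, 1.32], [0.26, 2.42], [-1.36, 4.5], [0.01, 1.98], [-2.84, 2.84]. Speed limits (rad/s): [2.79, 2.79, 3.14, 3.14, 3.14, 3.14, 3.14].

INTERFACE

Orientations are given as a unit quaternion [x, y, z, w].
In Python, from station import arm, snapshot, camera_info, ticket gives the robot as it stands. Calls block until the motion is done:
- arm.movep(position, orientation): joint-space move of the TCP to a pose.
- arm.line_to(position, velocity=0.15, ori=None): straight line of the TCP; ori=None keeps the orientation; velocity is the mean speed in m/s.
- arm.move_j(angles): joint-space move.
- arm.move_gripper(opening, effort=None): opening from 0.0 (shut) to 1.0 (fully open); effort is the grip in N (None keeps the last); returns when the fingers have stopped.
- arm.pause(seconds).
- arm.ik(position, orientation): joint angles nearest the present ones, or None.
- snapshot(name): name is "side" or "top"; returns the picture (420x560x3 uint8, blue, green, red); there is no depth.
- camera_info(name): a dict with "fx", "fy", "cx", "cy" (pixels), "dist_coeffs" ([k1, k2, p1, p2, k3] as OpenCV has them; the pictures are not rectified), "R" (3x3) and "t" (3): a world point X has camera coordinates R X + t. Camera axes: x right, y down, z forward; pixel columns grow to the right and rows downward; lengths in m; the calibration is good to about 2 mm. A picture is of the moment at which its call begins. camera_info takes no time and is no camera call.
A pose or a line that the arm cannot do raises arm.MotionError and nothing moves.
- ticket.finish_job(): hands the job in; it is judged then, once.
Readings, each from a call of its own:
- arm.read_time(): time.
- arm.read_joint_positions(): joint angles.
- arm.read_dq(): joint speeds.
- arm.read_effort(): joint torques, N m.
- arm.read_tool_pos(): TCP position.
- arm.read_eef_rot(): TCP orientation.
- arm.read_ft_force(): force on the tool from outside, world axes, zero at the start.
- arm.read_wrist_torque(): the same for the moment, N m.
- arm.read_opening(): opening from 0.0 (shut) to 1.0 (fully open).
- arm.read_finger_force(): force on a finger pad.
Only numpy, scipy, OpenCV 4.12 (cv2) and the standard library are available. Lean on these libraries where they do the work, as an engineer would, in place of code of your own. Each camera call takes 0.05 s, during which the arm holds its last target. There are 200 camera calls.

TASK

Set the red bus on its wheels in the high part of the wooden ramp, nose downhill, let go of it and have it waiting against the raised gate. Then squeeze the sprung trigger on the upright grip all the way in and keep it squeezed until the bus has rolled down by itself, untouched, to the stop at the low end; then let the trigger spring back out so the gate comes up again. Leave the other toys and the jar where they stand.

Things in the scene. Friction and masses are not known exactly. Their poses are not given: they have to be found in the camera images.
- bus: Loose red plastic toy bus with a short lower bonnet at its nose, about 0.2 kg, on four free-rolling wheels of radius 14. 140 long (x), 52 wide (y), 75 high. Origin at the middle of its underside, level with the wheel bottoms; x points to the nose, z up.
- bus_cabin (a point): Where to grip the bus, inside its flat-sided full-width cabin: 15 behind the bus's origin and 53 above the wheel bottoms. The cabin is 52 wide and spans bus x -70 to +48, z 28 to 75. Ahead of it the bonnet is 46 wide with its top at z 47; below z 28, between the wheels, the bus is only 30 wide.
- bus_nose (a point): Middle of the front end of the bus, 70 ahead of its origin and 20 above the wheel bottoms.
- starter: The fixed starter: a wooden ramp with a plastic pistol grip standing upright beside it. Origin on the shelf under the gate; x runs level in the downhill direction, z up. The squeezable trigger is on the downhill (+x) side of the grip.
- track: The fixed sloping channel of the ramp, 9 degrees downhill. Origin in the middle of the running surface at the gate, 46 above the shelf; x points down the slope, y across, z square to the surface. Surface from x -205 (open high end) to +181; kerbs each side 12 high, 6 thick, 66 between them. The waiting bus has its nose on the gate, its origin near x -74.
- gate_top (a point): Middle of the top edge of the ramp's gate, a plate 7 thick along the ramp and 50 wide. It stands 22 above the running surface while the trigger is out and drops wholly below it with the trigger fully in.
- stop_face (a point): Middle of the uphill face of the stop block at the ramp's low end, at track x +181, 15 above the surface; block top 36 above the surface. A bus with its nose on the stop has its origin near track x +111 and its tail clear of the gate.
- grip_top (a point): Middle of the top of the upright grip, 145 above the shelf, at starter x +50, y -105. The column is 24 thick along x and 30 along y, with a cap (x +32 to +62, 34 along y) over its top 10. It rises from a housing 46 high, spanning x +25 to +87, y -128 to -82. Axes as the starter's.
- trigger_pad (a point): Point inside the trigger where to squeeze, 70 up from its hinge, about 114 above the shelf. The trigger is a plate 9 thick, 24 wide, 84 long, hinged 46 above the shelf at starter x +68, y -105; out, it leans 0.25 rad away from the grip, in, it is nearly upright. Here it moves 15 to the grip: both together span starter x +38 to +90 when out, +38 to +75 when in.
- trigger (a joint): Angle of the sprung trigger: 0 out, 0.22 rad fully in (a hard stop). It takes about 3 N at the pad to start and 8 N to hold fully in, springs back by itself, and lowers the gate in proportion (30 in all).
- motorcycle: Bystander: loose chrome die-cast motorcycle, 125 long, 78 high, on a centre stand, origin at its underside.
- bridge: Bystander: loose wooden bridge piece, 130 x 50 x 60 high, origin at its underside.
- truck: Bystander: loose wooden truck, 100 long, 60 high, origin at its underside.
- jar: Bystander: loose glass jar, 68 across, 100 high, origin at its underside.

How it is judged:
By the outcome, as a careful person would: the job done as asked, in the order asked, and still so for the second after the job is handed in, with the robot touching nothing.
It also fails if it takes over 48 s, if anything falls off the work surface, if the arm or the gripper's body presses on something with over 40 N, if the wrist force passes 120 N, or if a joint passes its speed limit or range.

## Working session

There is one attempt and no reset: what is moved stays moved. The work goes in short steps, each a Python script; the robot and the scene stay as the last script left them, time stands still between calls to the robot, and variables do not carry over. Pictures are saved under pics/ and viewed, at most 10 in all, crops included, and the job is handed in when it is done.

```bash
ls; mkdir -p pics; python3 - <<'E'
from station import *
import cv2,numpy as np
for n in("side","top"):
    im=snapshot(n);cv2.imwrite(f"pics/{n}0.png",im)
    c=camera_info(n);print(n,c["fx"],c["fy"],c["cx"],c["cy"],c["dist_coeffs"]);R=np.array(c["R"]);print(R.round(3).tolist(),(-R.T@np.array(c["t"])).round(3))
print(arm.read_time(),arm.read_eef_rot())
E
```

```text
pics
side 392.65328574678125 392.65328574678125 278.8413592892725 213.10931153829915 [-0.07343144  0.          0.          0.          0.        ]
[[0.999, -0.044, -0.008], [-0.039, -0.743, -0.668], [0.023, 0.668, -0.744]] [ 0.548 -0.668  0.83 ]
top 513.6340107936279 513.6340107936279 285.08199942698593 215.96135991769788 [0.06425288 0.         0.         0.         0.        ]
[[-0.016, -1.0, 0.016], [-0.997, 0.015, -0.078], [0.077, -0.017, -0.997]] [ 0.476 -0.006  1.345]
0.1 [ 1.83301259e-01  9.83056037e-01 -1.19753940e-03 -2.05975157e-04]
```

View pics/side0.png

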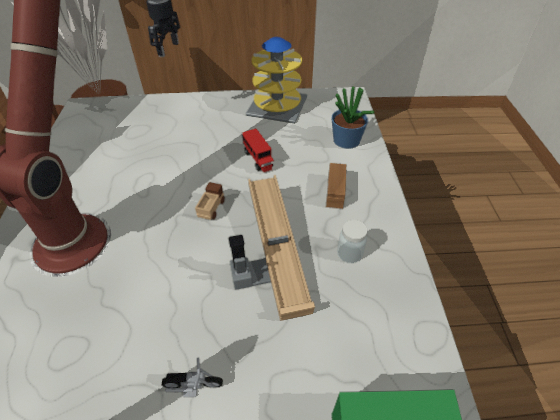

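View pics/top0.png

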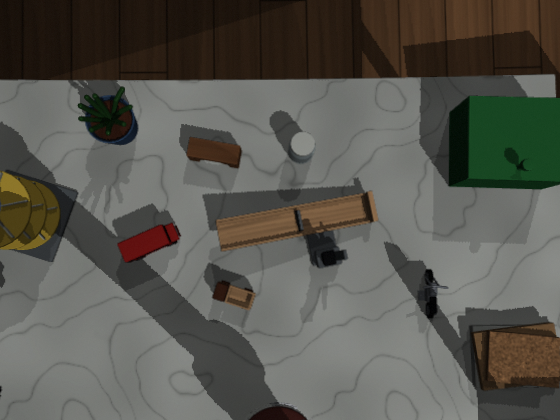

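```bash
python3 - <<'E'
import cv2,numpy as np
t=cv2.imread("pics/top0.png");s=cv2.imread("pics/side0.png")
a=cv2.resize(t[185:280,110:390],None,fx=2.85,fy=2.85,interpolation=cv2.INTER_CUBIC)
cv2.imwrite("pics/ct.png",cv2.convertScaleAbs(a,alpha=1.4))
b=cv2.resize(s[120:320,190:330],None,fx=3,fy=3,interpolation=cv2.INTER_CUBIC)
cv2.imwrite("pics/cs.png",b)
E
```

```text
(no output)
```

View pics/ct.png

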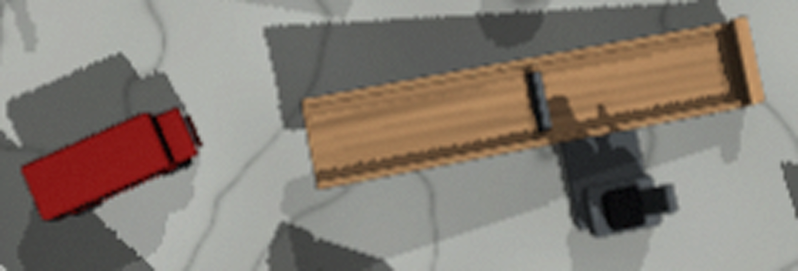

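View pics/cs.png

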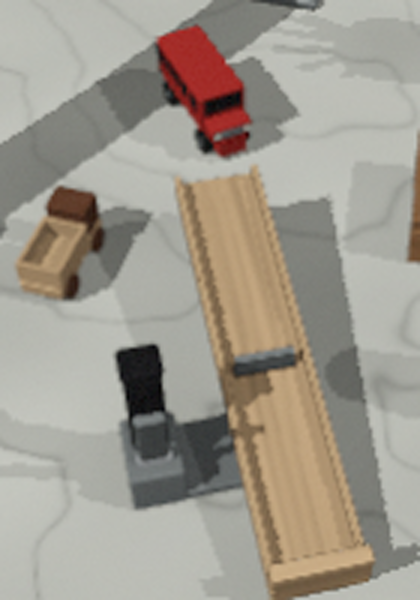

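```bash
cat > h.py <<'E'
import numpy as np,cv2
from scipy.optimize import least_squares
from scipy.spatial.transform import Rotation as Ro
from station import *
C={n:camera_info(n) for n in("side","top")}
def proj(n,P):
    c=C[n];K=np.array([[c["fx"],0,c["cx"]],[0,c["fy"],c["cy"]],[0,0,1]])
    return cv2.projectPoints(np.array(P,float).reshape(-1,3),cv2.Rodrigues(np.array(c["R"]))[0],np.array(c["t"],float),K,np.array(c["dist_coeffs"],float))[0][:,0]
def ray(n,u,v,z):
    c=C[n];K=np.array([[c["fx"],0,c["cx"]],[0,c["fy"],c["cy"]],[0,0,1]])
    p=cv2.undistortPoints(np.array([[[u,v]]],float),K,np.array(c["dist_coeffs"],float))[0,0]
    R=np.array(c["R"]);o=-R.T@np.array(c["t"]);d=R.T@[p[0],p[1],1];return o+d*(z-o[2])/d[2]
T9=Ro.from_euler('y',9,degrees=True)
def trk(x,y,z): return T9.apply([x,y,z])+[0,0,.046]   # track -> starter
def w(q,p): return Ro.from_euler('z',q[3]).apply(p)+q[:3]
def fit(obs,q0):
    f=lambda q:np.concatenate([proj(n,w(q,p))[0]-uv for n,p,uv in obs])
    r=least_squares(f,q0,loss='soft_l1');return r.x,r.fun.reshape(-1,2).round(1) if 0 else f(r.x).reshape(-1,2).round(1)
ct=lambda u,v:np.array([110+(u+.5)/2.85-.5,185+(v+.5)/2.85-.5])
cs=lambda u,v:np.array([190+(u+.5)/3-.5,120+(v+.5)/3-.5])
E
python3 - <<'E'
from h import *
S=[("top",trk(-.205,.039,.012),ct(304,100)),("top",trk(-.205,-.039,.012),ct(317,187)),
("top",trk(.181,.039,.036),ct(735,22)),("top",trk(.181,-.039,.036),ct(750,104)),
("top",trk(0,0,.022),ct(537,100)),
("top",np.array([.032,.017,.145]),ct(601,188)),
("side",trk(-.205,-.039,.012),cs(176,178)),("side",trk(-.205,.039,.012),cs(258,166)),
("side",trk(0,0,.022),cs(265,355)),
("side",np.array([.032,-.017,.145]),cs(117,352)),("side",np.array([.032,.017,.145]),cs(157,345)),
("side",trk(.181,-.039,.036),cs(270,567)),("side",trk(.181,.039,.036),cs(370,547))]
B=[("top",[-.07,.026,.075],ct(22,168)),("top",[-.07,-.026,.075],ct(45,221)),("top",[.048,.026,.075],ct(152,114)),("top",[.048,-.026,.075],ct(174,165)),
("side",[-.07,-.026,.075],cs(157,41)),("side",[-.07,.026,.075],cs(198,27)),("side",[.048,.026,.075],cs(243,92)),("side",[.048,-.026,.075],cs(204,102))]
for o,q0 in((S,[.5,0,0,-1.5]),(B,[.45,.3,0,-1.3])):
    q,r=fit(o,q0);print(q.round(4),r.tolist())
# independent rays
print("busrear",[ray("top",*ct(33,195),.075).round(3),ray("side",*cs(177,34),.075).round(3)])
t=snapshot("top");h=cv2.cvtColor(t,cv2.COLOR_BGR2HSV)
m=cv2.inRange(h,(0,150,70),(6,255,255))|cv2.inRange(h,(174,150,70),(180,255,255))
c=[c for c in cv2.findContours(m,0,2)[0] if 100<cv2.contourArea(c)]
print([cv2.minAreaRect(x) for x in c])
E
```

```text
[ 0.5643 -0.0625 -0.0037 -1.3964] [[-0.5, -0.5], [0.7, 0.4], [-0.6, -0.5], [0.3, 0.8], [2.2, 0.1], [-8.3, -42.4], [-0.6, 0.7], [-0.3, 0.3], [-0.5, 0.9], [43.8, -8.1], [45.0, -8.4], [-1.8, 0.6], [-0.9, 0.2]]
[ 0.5176  0.3087 -0.0041 -1.1724] [[0.1, -0.6], [0.2, 0.3], [-0.5, -1.0], [0.0, 0.4], [-0.9, -0.1], [0.4, 0.3], [0.5, -0.7], [-2.2, 0.8]]
busrear [array([0.49 , 0.373, 0.075]), array([0.491, 0.368, 0.075])]
[((142.90328979492188, 243.13609313964844), (20.327239990234375, 48.155517578125), 66.37062072753906), ((171.6982879638672, 232.1293182373047), (17.33245086669922, 7.7470808029174805), 66.80140686035156)]
```

```bash
cat >> h.py <<'E'
def fit0(obs,q0):
    f=lambda q:np.concatenate([proj(n,w([q[0],q[1],0,q[2]],p))[0]-uv for n,p,uv in obs])
    r=least_squares(f,q0,loss='soft_l1');x=r.x;return np.array([x[0],x[1],0,x[2]]),f(x).reshape(-1,2).round(1)
S=[("top",trk(-.205,.039,.012),ct(304,100)),("top",trk(-.205,-.039,.012),ct(317,187)),
("top",trk(.181,.039,.036),ct(735,22)),("top",trk(.181,-.039,.036),ct(750,104)),
("top",np.array([.032,-.088,.145]),ct(601,188)),
("side",trk(-.205,-.039,.012),cs(176,178)),("side",trk(-.205,.039,.012),cs(258,166)),
("side",np.array([.032,-.122,.145]),cs(117,352)),("side",np.array([.032,-.088,.145]),cs(157,345)),
("side",trk(.181,-.039,.036),cs(270,567)),("side",trk(.181,.039,.036),cs(370,547))]
B=[("top",[-.07,.026,.075],ct(22,168)),("top",[-.07,-.026,.075],ct(45,221)),("top",[.048,.026,.075],ct(152,114)),("top",[.048,-.026,.075],ct(174,165)),
("side",[-.07,-.026,.075],cs(157,41)),("side",[-.07,.026,.075],cs(198,27)),("side",[.048,.026,.075],cs(243,92)),("side",[.048,-.026,.075],cs(204,102))]
SQ,SR=fit0(S,[.5,0,-1.5]);BQ,BR=fit0(B,[.5,.3,-1.2])
# TCP pose whose grasp point is at p; tool frame = frame Rf with z flipped (x axis forward, y across), flip: half turn
def tcp(p,Rf,extra=0): 
    R=Rf*Ro.from_euler('x',180,degrees=True)*Ro.from_euler('z',extra,degrees=True)
    return p-.054*R.apply([0,0,1]),R
Rb=Ro.from_euler('z',BQ[3]);Rs=Ro.from_euler('z',SQ[3]);Rt=Rs*T9
def busp(dz,extra): return tcp(w(BQ,np.array([-.015,0,.053+dz])),Rb,extra)
def place(bx,dz,extra,lat=0): return tcp(w(SQ,trk(bx-.015,lat,.053+dz)),Rt,extra)
def grip(dz,extra,gx=.0565): return tcp(w(SQ,np.array([gx,-.105,.114+dz])),Rs,extra)
E
python3 - <<'E'
from h import *
print(SQ.round(4),SR.tolist());print(BQ.round(4),BR.tolist())
for k in(0,180):
  for nm,(p,R) in dict(b=busp(0,k),bu=busp(.12,k),pu=place(-.079,.08,k),p=place(-.079,0,k),gu=grip(.12,90+k),g=grip(0,90+k)).items():
    j=arm.ik(p,R.as_quat());print(k,nm,p.round(3),None if j is None else np.round(j,2))
E
```

```text
[ 0.566  -0.0633  0.     -1.3927] [[-0.3, -1.0], [1.0, -0.1], [-0.2, -1.6], [0.9, -0.2], [1.0, 0.7], [-0.3, -0.0], [-0.0, -0.5], [-1.4, -0.7], [0.3, -1.1], [-0.7, 0.1], [0.3, -0.4]]
[ 0.5176  0.307   0.     -1.1719] [[0.3, -0.7], [0.4, 0.3], [-0.2, -1.1], [0.4, 0.3], [-1.1, -0.9], [0.3, -0.5], [0.5, -1.4], [-2.2, 0.1]]
0 b [0.512 0.321 0.107] [-0.27  0.85 -0.56  1.73  0.63  0.74  2.39]
0 bu [0.512 0.321 0.227] [-0.24  0.69 -0.61  1.64  0.46  0.95  2.53]
0 pu [ 0.555 -0.001  0.245] [-0.6   0.81  1.13  1.78 -0.91  1.25 -2.11]
0 p [0.553 0.012 0.166] [-0.61  0.95  1.13  1.86 -1.09  1.19 -1.98]
0 gu [ 0.473 -0.137  0.288] [ 0.08  0.4   0.22  1.9  -0.11  0.86  2.11]
0 g [ 0.473 -0.137  0.168] [ 0.27  0.57 -0.04  2.02  0.04  0.55  1.95]
180 b [0.512 0.321 0.107] [-0.66  0.79  0.11  1.74 -0.14  0.62 -0.07]
180 bu [0.512 0.321 0.227] [-0.7   0.63  0.18  1.66 -0.14  0.87 -0.07]
180 pu [ 0.555 -0.001  0.245] [-0.14  0.56  0.25  1.76 -0.36  0.91  0.5 ]
180 p [0.553 0.012 0.166] [-0.1   0.66  0.16  1.84 -0.39  0.72  0.51]
180 gu [ 0.473 -0.137  0.288] [-0.45  0.6   1.1   1.91 -0.63  1.03 -0.47]
180 g [ 0.473 -0.137  0.168] [-0.05  0.61  0.43  2.03 -0.44  0.59 -0.71]
```

```bash
python3 - <<'E'
from h import *
p,R=busp(.1,180);arm.movep(p,R.as_quat())
p,R=busp(0,180);arm.line_to(p,.15);print(arm.read_ft_force())
arm.move_gripper(0,30);print(arm.read_opening(),arm.read_finger_force())
p,R=busp(.16,180);arm.line_to(p,.2);print(arm.read_opening(),arm.read_ft_force(),arm.read_time())
p,R=place(-.079,.08,180);arm.movep(p,R.as_quat());print(arm.read_tool_pos()-p,arm.read_time())
cv2.imwrite("pics/s1.png",snapshot("side")[100:340,150:430].repeat(2,0).repeat(2,1))
E
```

```text
[ 0.51847264 -0.60461285 -0.13875337]
0.6043973324135427 36.21492147445679
0.6117356958731656 [ 0.44425406 -0.24910205 -3.20661879] 3.8333
[ 0.00013107  0.00241725 -0.00019845] 5.0417
```

View pics/s1.png

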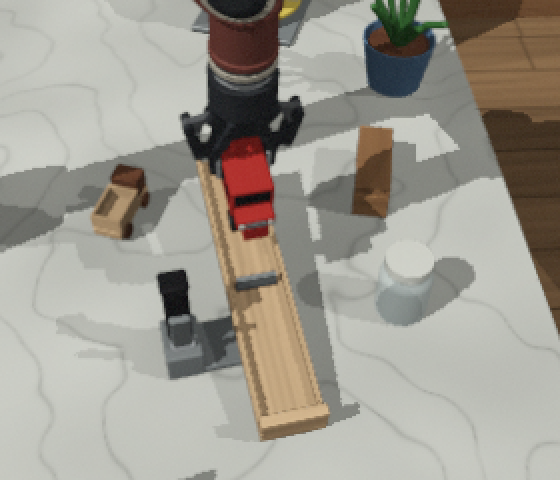

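The bus hangs straight over the channel, nose (crop 255,232) facing the gate (crop 257,280). Next I lower it slowly and watch for contact.

```bash
python3 - <<'E'
from h import *
p,R=place(-.079,.012,180);arm.line_to(p,.12);f0=np.array(arm.read_ft_force());print(f0,arm.read_tool_pos()-p)
for d in np.arange(.009,-.0061,-.0015):
    p,R=place(-.079,d,180);arm.line_to(p,.05);f=np.array(arm.read_ft_force())-f0;print(round(d,4),f.round(2))
    if f[2]>1.5:break
im=snapshot("side")
cv2.imwrite("pics/s2.png",cv2.resize(im[140:280,220:340],None,fx=4,fy=4))
print(arm.read_time())
E
```

```text
[ 0.42794265 -0.59018073 -2.10590309] [0.0006037  0.00017558 0.00048683]
0.009 [-1.36  0.15 -0.14]
0.0075 [-0.39  0.6  -1.02]
0.006 [ 0.03  0.27 -0.54]
0.0045 [-0.19  0.99 -0.82]
0.003 [-0.18 -0.19 -0.01]
0.0015 [ 0.51  0.38 -1.  ]
0.0 [-2.53 -0.93  5.82]
7.6083
```

View pics/s2.png

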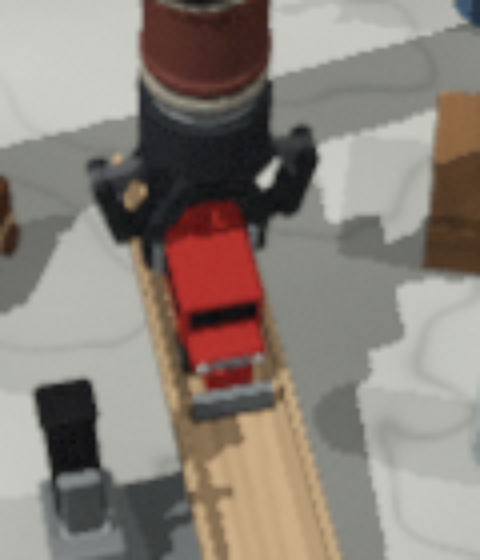

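The bus is down at the expected height, between the kerbs, with its nose (230,380) just behind the gate. Next: release, retreat, and hover over the grip.

```bash
python3 - <<'E'
from h import *
arm.move_gripper(1.0)
p,R=place(-.079,.13,180);arm.line_to(p,.2)
p,R=grip(.12,270);arm.movep(p,R.as_quat());print(arm.read_tool_pos()-p,arm.read_time(),arm.read_opening())
a=snapshot("side")[120:320,190:330];b=snapshot("top")[170:290,190:390]
a=cv2.resize(a,None,fx=3,fy=3);b=cv2.resize(b,None,fx=1.8,fy=1.8)
o=np.zeros((600,790,3),np.uint8);o[:,:420]=a;o[:216,425:785]=b
cv2.imwrite("pics/s3.png",o)
E
```

```text
[ 0.00020484  0.00078583 -0.00067592] 9.9333 0.9999396069744133
```

View pics/s3.png

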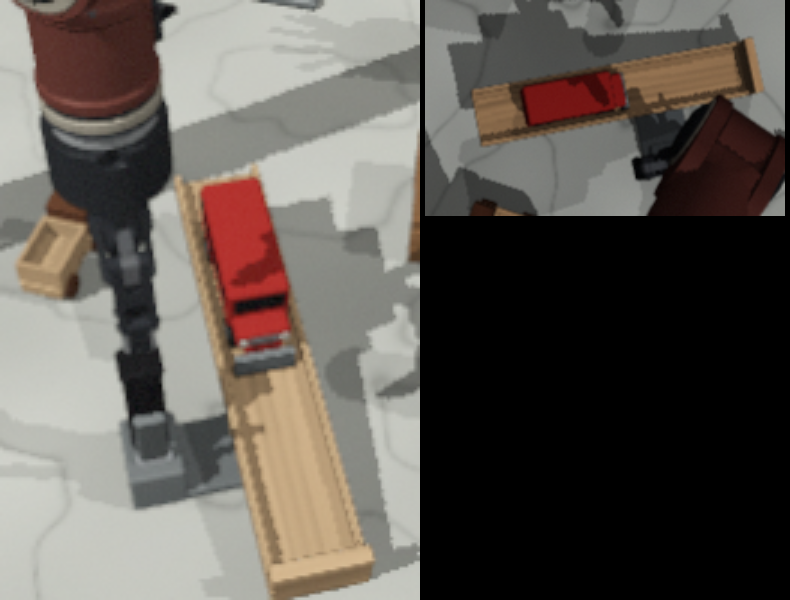

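The bus waits with its nose on the raised gate (265,358 left panel), untouched. Next: descend over the grip and squeeze.

```bash
python3 - <<'E'
from h import *
f0=np.array(arm.read_ft_force())
for d in (.06,.045,.03,.015,0):
    p,R=grip(d,270,.060);arm.line_to(p,.1);f=np.array(arm.read_ft_force())-f0;print(d,f.round(1))
    if np.linalg.norm(f)>5:raise SystemExit("contact")
p,R=grip(0,270,.0565);arm.line_to(p,.05)
arm.move_gripper(0,30)
f=Rs.inv().apply(np.array(arm.read_ft_force())-f0)
print("open mm",arm.read_opening()*85,arm.read_finger_force(),"f starter",f.round(1),arm.read_time())
arm.pause(1.0)
print("open mm",arm.read_opening()*85,arm.read_time())
a=snapshot("side")[120:320,190:330];b=snapshot("top")[170:290,190:390]
a=cv2.resize(a,None,fx=3,fy=3);b=cv2.resize(b,None,fx=1.8,fy=1.8)
o=np.zeros((600,790,3),np.uint8);o[:,:420]=a;o[:216,425:785]=b
cv2.imwrite("pics/s4.png",o)
E
```

```text
0.06 [ 0.8 -0.4  1.1]
0.045 [ 0.9 -1.1 -0.3]
0.03 [0.3 0.2 0. ]
0.015 [ 0.5 -0.1  0.5]
0 [ 0.5 -0.7  0.7]
open mm 41.33556473876756 27.721692323684692 f starter [-9.5 -1.2 14.3] 12.725
open mm 41.15954687918343 13.725
```

View pics/s4.png

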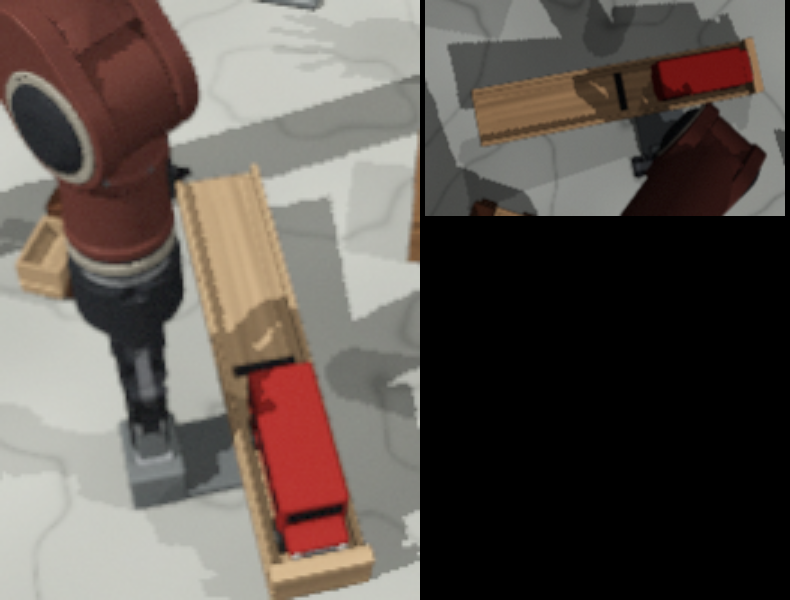

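The gate is down (265,367 left panel) and the bus has rolled to the stop. The opening of 41 mm against an expected 37 mm leaves some doubt that the trigger is fully in, so I'll recentre along the net force, squeeze a little harder and compare.

```bash
python3 - <<'E'
from h import *
def st(m): print(m,"open",round(arm.read_opening()*85,2),"pad",round(arm.read_finger_force(),1),"f",Rs.inv().apply(np.array(arm.read_ft_force())).round(1),"tcp st",Rs.inv().apply(arm.read_tool_pos()-SQ[:3]).round(4))
st("now")
p,R=grip(0,270,.0545);arm.line_to(p,.05);st("shift")
arm.move_gripper(0,45);st("45N");arm.pause(.3);st("45N");print(arm.read_time())
E
```

```text
now open 41.34 pad 27.7 f [-8.8 -1.1 14.9] tcp st [ 0.0521 -0.1044  0.1691]
shift open 41.18 pad 28.1 f [-6.6 -0.4 10.9] tcp st [ 0.0519 -0.1044  0.1691]
45N open 40.97 pad 38.8 f [-6.9 -1.2 12.3] tcp st [ 0.0519 -0.1044  0.1692]
45N open 40.36 pad 38.8 f [-6.1 -1.  12.9] tcp st [ 0.0519 -0.1044  0.1692]
14.5917
```

The opening stays put under 15 N more grip, and the TCP position fits one finger on the cap edge (x 32) and the trigger at about x 73. That is the hard stop, so the trigger is fully in. Now I release and retreat.

```bash
python3 - <<'E'
from h import *
p,R=grip(0,270,.060)
arm.move_gripper(1.0);arm.line_to(p,.06)
print(arm.read_opening(),arm.read_ft_force())
p,R=grip(.14,270,.060);arm.line_to(p,.15)
arm.movep([.45,.25,.35],R.as_quat());arm.pause(.5);print(arm.read_time())
a=snapshot("side");b=snapshot("top")
o=np.zeros((600,790,3),np.uint8);o[:,:420]=cv2.resize(a[120:320,190:330],None,fx=3,fy=3);o[:216,425:785]=cv2.resize(b[170:290,190:390],None,fx=1.8,fy=1.8)
o[220:490,425:785]=cv2.resize(a,(360,270))
cv2.imwrite("pics/s5.png",o)
E
```

```text
1.0007418087750015 [ 0.18472178 -0.23254034  0.68932444]
18.4
```

View pics/s5.png

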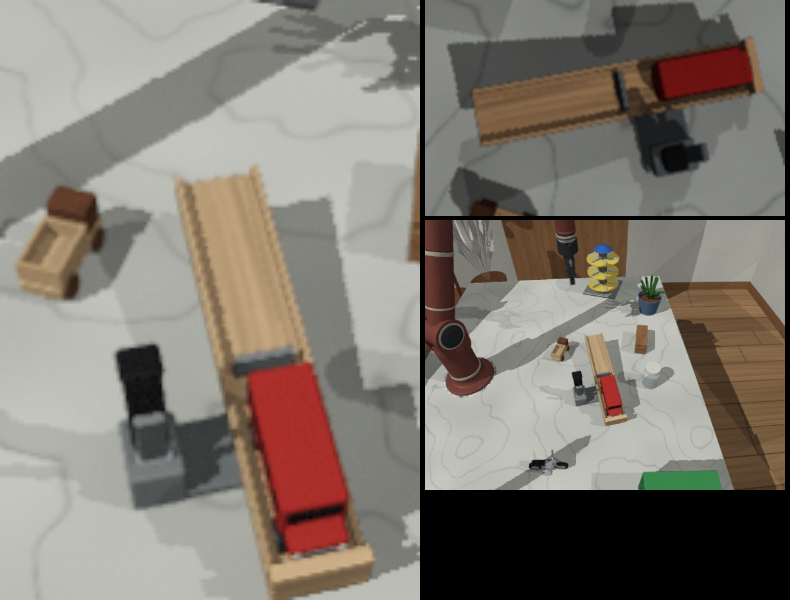

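The bus sits against the stop (nose at 318,550), the gate is up again (265,360), the trigger is out, the other toys and the jar have not moved, and the arm is clear.

```bash
python3 -c "
from station import ticket
print(ticket.finish_job())"
```

```text
the job is handed in; nothing more can be done
None
```

The job is handed in: the bus waited on the gate, rolled by itself to the stop while the trigger was held in, and the trigger is back out with the gate up, all in about 18 s of the 48 s allowed.

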